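# Cure a varnished ball in its dish between two lamp heads

### The job

The wooden ball in the dish has just been varnished: flip the toggle on the curing lamp's box over to on, then lift the dish by its wooden grip and hold it still and level between the two lamp heads, the ball midway between them and at their height and the grip in line with the box (at right angles to the line from head to head), for three seconds. Then, keeping it there, turn the dish a quarter turn so that the grip runs from head to head and the two shaded sides of the ball get the light, and finish while still holding it level and still there. The ball must never be touched or roll out from the middle of the dish towards its rim, the dish must not knock the lamp, and the glue stick, pink tin and tape roll must stay where they are.

Things in the scene. Friction and masses are not known exactly. Their poses are not given: they have to be found in the camera images.
- lamp: Curing lamp, fixed to the table: grey box 110 (x) x 150 (y) x 52 high mm with a white lid; origin at the centre of its underside on the table, -x side facing the robot, z up. Two dark bendy necks rise from the lid at x = 30, y = 58 and -58 mm, run outwards and forwards (at most 165 mm high and 200 mm out to each side) and carry the two round black heads.
- lamp_focus (a point): Point midway between the two lamp heads, at their height: x = -150, y = 0, z = 130 mm from the lamp's origin, axes as the lamp's. The heads, 50 mm in diameter, face each other along y, glass faces 105 mm and backs 157 mm to either side of this point; x runs in line with the box.
- switch (a joint): Round steel toggle on the box's lid, in rad: 0 = off (leaning 0.4 rad from upright to the lamp's -x, towards the robot), 0.8 = on (leaning 0.4 rad away). It snaps: resists with about 2 N at the tip until past upright (0.4), then flips to the other stop by itself. Pivot at x = -28, y = 0, z = 56 mm from the lamp's origin, axis along y.
- switch_tip (a point): Free end of the toggle, 52 mm from its pivot, about 104 mm above the table; the toggle is 13 mm thick near its end.
- dish_grip (a point): Centre of the dish's flat-sided wooden grip, 58 long (x) x 13 wide (y) x 22 high (z) mm; its x axis runs along the grip, z is the dish's up. It lies on the dish's axis, 88 mm above the underside, on an arched wire handle whose two legs come down to the rim at x = 54 and -54 mm.
- dish: Round bare metal dish, loose, about 0.13 kg: 107 mm in diameter, rim 22 mm high, with a smooth hollow (radius 140 mm) whose lowest point is 7 mm above the underside. Origin at the centre of its underside, axes as the grip's. It looks the same turned half round.
- ball_center (a point): Centre of the plain wooden ball, 30 mm in diameter, about 12 g, lying free in the middle of the dish's hollow (its centre 66 mm below the grip's centre); it rolls when the dish is tilted or jerked.
- ball: The wooden ball; its origin lies on its surface and turns with it: use ball_center.
- glue_stick: Upright glue stick, 26 mm in diameter, 95 mm high, loose, to be left alone; origin at the centre of its underside.
- tin_pink: Empty pink tin, 76 mm in diameter, 74 mm high, loose, to be left alone; origin at the centre of its underside.
- tape_roll: Brown tape roll lying flat, 68 x 73 mm, 24 mm high, loose, to be left alone; origin at the centre of its underside.

How it is judged:
By the outcome, as a careful person would: the job done as asked, in the order asked, and still so for the second after the job is handed in, while the arm keeps its last pose, push and grip.
It also fails if it takes over 72 s, if anything falls off the work surface, if the arm or the gripper's body presses on something with over 40 N, if the wrist force passes 120 N, or if a joint passes its speed limit or range.

### The arm

A 7-joint arm with a two-finger parallel gripper is mounted at the origin on the work surface; the furniture and walls round the work are solid. World frame = base frame: x ahead of the robot, y to its left, z up, the work surface at z = 0. Lengths are in m, angles in rad, forces in N, time in s.
With the tool pointing down it reaches from about 0.35 to 0.775 m from the base axis. Payload 3.1 kg.
Tool frame: the origin (TCP) lies midway between the tips of the shut fingers; the grasp point (between the pads) lies behind it (ctrl.grip_depth is the z of the grasp point in the tool frame, in m); z points along the fingers, y is the line along which they close (so a half turn about z gives the same grasp; the last joint's range is limited). The gripper opens to 85 mm and grips with 20 to 120 N. Pads are 22 mm wide; open, the fingers measure 114 mm over their backs; the gripper's body (76 mm by 85 mm) begins 54 mm behind the grasp point. The pads swing forward as they close: fully open they stand 13 mm farther back than shut.
Start: joints at [-1.317, 0.311, 0.014, 1.512, -0.004, 1.319, -0.027], TCP at [0.16, 0.526, 0.231] pointing down, gripper open.
Joint ranges: [-2.7, 2.7], [-0.3, 1.91], [-1.27, 1.3], [0.12, 2.57], [-1.44, 4.58], [0.2, 2.03], [-3.05, 3.05]. Speed limits (rad/s): [2.79, 2.79, 3.14, 3.14, 3.14, 3.14, 3.14].

### API

Orientations are given as a unit quaternion [x, y, z, w].
In Python, from workcell import ctrl gives the robot as it stands.
- The arm moves only by the shell command python3 -m handwheel 'ROWS' [FORCE]. ROWS is JSON, a list of rows, each a list of 5 numbers: the finger opening in mm, from 0 to 85.4, then the shift along the tool's x, y, z in mm, then the turn about the tool's z in rad. In form: [[hand, x, y, z, twist], ...]. A call has 1 to 10 rows; each row is the pose to reach, as a shift and turn from the pose commanded when the call began, along the tool's axes at that moment; what a row does not reach only later rows make up. A row lasts 1/8 s, in which the tool goes at most 62.5 mm and 10.7 degrees, less where a joint would pass 70% of its speed; a pose out of reach is approached as far as the arm can. A call with a gripper value outside its range is refused whole. The fingers move at their own pace and stop on an object; FORCE is the grip in N (left out, the last holds). Time passes only in rows, so rows that repeat a pose let the fingers close. It gives the time, the measured TCP pose, the force and the opening at its end, in the units of the state.
- ctrl.get_state(): the state, without advancing time (a new reading comes with each control period).
- ctrl.grab_frame(name): name is "scene" or "side" or "wrist"; returns (picture, depth): 400x640x3 uint8, blue, green, red; 400x640 float32, m along the optical axis (not along the pixel's ray), 0 where there is no reading.
- ctrl.get_calibration(name): a dict with "fov_y" (degrees; the focal length in pixels is half the picture's height over the tangent of half this angle, whatever the lens; pixels are square), "cx", "cy" (the principal point, pixels), "k1" (the pictures are not rectified: a ray, as slopes to the right and down, at radius r is drawn at 1 + k1 r^2 times it, then the intrinsics apply), "R" (3x3) and "t" (3): a world point X has camera coordinates R X + t; the wrist camera has in their place "hand_eye" (4x4, takes a point from camera to tool coordinates, whose origin is the TCP and whose axes are the flange's). Camera axes: x right, y down, z forward; pixel columns grow to the right and rows downward; lengths in m; the calibration is good to about 2 mm. A picture is of the moment at which its call begins: read the wrist's pose just before it. get_calibration takes no time and is no camera call.
- ctrl.sign_off(): hands the job in, once; it reports no verdict.
Trained networks look in the newest picture that a camera, given by its name, has taken for a name from the list of things; names that differ only in an ending like _2 or _b are one class to them, and where a whole thing is asked for, a point or a joint stands for the part that bears it (a point fixed in the world has none). Each returns a list of dicts, best first, with "confidence" (0 to 1); they miss things now and then, are a little off and sometimes report something else, mostly with a low value. They report only what shows in the picture. A call takes as long as a camera call.
- ctrl.boxes_of(target, camera): "at" ([column, row] in pixels, amid what is visible of it).
- ctrl.masks_of(target, camera): "pixels" (400x640 bool, what is visible of it) and "at" ([column, row] in pixels, amid what is visible of it).
The state is a dict: "t": time; "joint_positions": joint angles; "joint_vel": joint speeds; "joint_torque": joint torques, N m; "eef_pos": TCP position; "tcp_rot": TCP orientation; "force": force on the tool from outside, world axes, zero at the start; "moment": the same for the moment, N m; "opening": opening from 0.0 (shut) to 1.0 (fully open).
Only numpy, scipy, OpenCV 4.12 (cv2) and the standard library are available. Lean on these libraries where they do the work, as an engineer would, in place of code of your own. Each camera call takes 0.05 s, during which the arm holds its last target. There are 200 camera calls.

## Working session

There is one attempt and no reset: what is moved stays moved. The work goes in short steps, Python scripts to look and compute and a shell command to move; the robot and the scene stay as the last step left them, time stands still between calls to the robot, and variables do not carry over. Pictures are saved under pics/ and viewed, on a budget of 10 in all, crops included, one or two more only if the job needs it, and the job is handed in when it is done.

```bash
mkdir -p pics; cat > h.py <<'E'
import numpy as np, cv2
from workcell import ctrl
from scipy.spatial.transform import Rotation as R
def pts(cam, mask=None, frame=None, st=None):
    c=ctrl.get_calibration(cam)
    f=200/np.tan(np.radians(c["fov_y"])/2)
    img,d=frame
    v,u=np.nonzero((d>0)&(mask if mask is not None else True))
    xd=np.stack([(u-c["cx"])/f,(v-c["cy"])/f],1); x=xd.copy()
    for _ in range(15): x=xd/(1+c["k1"]*(x**2).sum(1,keepdims=True))
    z=d[v,u][:,None]; P=np.hstack([x*z,z])
    if cam=="wrist":
        H=np.array(c["hand_eye"]); P=P@H[:3,:3].T+H[:3,3]
        return R.from_quat(st["tcp_rot"]).apply(P)+st["eef_pos"]
    return (P-np.array(c["t"]))@np.array(c["R"])
E
python3 - <<'E'
from h import *
s=ctrl.get_state(); print({k:np.round(v,3) for k,v in s.items()}, ctrl.grip_depth)
print(R.from_quat(s["tcp_rot"]).as_matrix().round(3))
for cam in ["scene","side"]:
    fr=ctrl.grab_frame(cam); cv2.imwrite(f"pics/{cam}0.png",fr[0])
    for n in ["lamp","switch","dish","dish_grip","ball","glue_stick","tin_pink","tape_roll"]:
        for m in ctrl.masks_of(n,cam)[:2]:
            P=pts(cam,m["pixels"],fr)
            if len(P): print(cam,n,round(m["confidence"],2),np.round(m["at"]),len(P),"med",np.median(P,0).round(3),"lo",np.percentile(P,3,0).round(3),"hi",np.percentile(P,97,0).round(3))
E
```

```text
{'t': np.float64(0.0), 'joint_positions': array([-1.317,  0.312,  0.014,  1.513, -0.004,  1.319, -0.027]), 'joint_vel': array([-0.001,  0.   ,  0.002,  0.001,  0.001, -0.001, -0.   ]), 'joint_torque': array([-0.0000e+00, -3.7991e+01,  1.4600e-01, -2.3059e+01,  1.2000e-02,
        1.4000e-02, -0.0000e+00]), 'eef_pos': array([0.16 , 0.525, 0.23 ]), 'tcp_rot': array([ 0.147,  0.989, -0.001, -0.   ]), 'force': array([-0.567,  0.441,  0.389]), 'moment': array([0.044, 0.097, 0.045]), 'opening': np.float64(1.002)} -0.0187
[[-0.957  0.291 -0.001]
 [ 0.291  0.957 -0.002]
 [-0.    -0.002 -1.   ]]
scene lamp 0.68 [360. 216.] 2251 med [ 0.643 -0.137  0.067] lo [ 0.492 -0.255  0.009] hi [0.758 0.115 0.161]
scene switch 0.48 [356. 206.] 43 med [ 0.64  -0.085  0.091] lo [ 0.63  -0.091  0.067] hi [ 0.651 -0.078  0.105]
scene dish 0.93 [221. 201.] 336 med [0.384 0.305 0.016] lo [0.345 0.254 0.007] hi [0.43  0.356 0.097]
scene dish 0.22 [355. 209.] 31 med [ 0.639 -0.085  0.091] lo [ 0.632 -0.091  0.066] hi [ 0.651 -0.08   0.104]
scene dish_grip 0.92 [228. 206.] 366 med [0.387 0.304 0.017] lo [0.342 0.
[... 838 characters left out ...]
.311 0.017] lo [0.342 0.26  0.008] hi [0.433 0.36  0.098]
side dish_grip 0.89 [371. 295.] 1235 med [0.387 0.31  0.017] lo [0.341 0.259 0.008] hi [0.432 0.359 0.099]
side ball 0.53 [362. 296.] 127 med [0.386 0.318 0.031] lo [0.374 0.305 0.018] hi [0.399 0.324 0.039]
side glue_stick 0.6 [298. 271.] 371 med [0.556 0.259 0.06 ] lo [0.545 0.244 0.007] hi [0.568 0.264 0.095]
side tin_pink 0.7 [372. 190.] 532 med [ 0.412 -0.314  0.048] lo [ 0.38  -0.379  0.004] hi [ 0.445 -0.301  0.073]
side tape_roll 0.75 [359. 240.] 388 med [0.43  0.008 0.022] lo [ 0.399 -0.039  0.001] hi [0.463 0.025 0.026]
side tape_roll 0.63 [372. 297.] 1274 med [0.386 0.31  0.017] lo [0.34  0.236 0.001] hi [0.432 0.359 0.099]
```

```bash
python3 - <<'E'
from h import *
out=[];L=[];G=[];HH=[]
for cam in ["scene","side"]:
    fr=ctrl.grab_frame(cam); P=pts(cam,None,fr); out.append(fr[0])
    near=(abs(P[:,0]-.67)<.13)&(abs(P[:,1]+.07)<.14)
    for lo,hi in [(.044,.062)]:
        Q=P[near&(P[:,2]>lo)&(P[:,2]<hi)]; r=cv2.minAreaRect(Q[:,:2].astype(np.float32)*1000); print(cam,"lid",len(Q),r, np.median(Q[:,2])); 
    L.append(Q)
    g=P[(np.hypot(P[:,0]-.386,P[:,1]-.307)<.06)&(P[:,2]>.078)&(P[:,2]<.11)]; G.append(g)
    c=g.mean(0); w=np.linalg.svd((g-c)[:,:2])[2][0]; pr=(g-c)[:,:2]@w
    print("grip",len(g),c.round(4),(g[:,:2].min(0)+g[:,:2].max(0))/2,g[:,2].min(),g[:,2].max(),"ang",np.degrees(np.arctan2(w[1],w[0])),np.ptp(pr),"mid",c[:2]+w*(pr.max()+pr.min())/2)
    h=P[(P[:,2]>.10)&(P[:,2]<.16)&(P[:,0]>.4)&(P[:,0]<.85)]
    for sgn in (1,-1):
        q=h[(sgn*(h[:,1]+.07)>.08)]; 
        if len(q): print("head",sgn,len(q),np.median(q,0).round(3),q.min(0).round(3),q.max(0).round(3))
    # dish rim
    rm=P[(np.hypot(P[:,0]-.386,P[:,1]-.307)<.07)&(P[:,2]>.004)&(P[:,2]<.028)]
    print("rim",cv2.minEnclosingCircle(rm[:,:2].astype(np.float32)*1000))
Q=np.vstack(L); print("both",cv2.minAreaRect(Q[:,:2].astype(np.float32)*1000))
g=np.vstack(G); c=g.mean(0); w=np.linalg.svd((g-c)[:,:2])[2][0]; print(c,np.degrees(np.arctan2(w[1],w[0])))
cv2.imwrite("pics/a.png",np.vstack([out[0][100:380,60:600],out[1][100:380,60:600]]))
E
```

```text
scene lid 578 ((680.4401245117188, -93.97030639648438), (153.2135772705078, 109.20990753173828), 77.08375549316406) 0.05270795779804395
grip 121 [0.384  0.3019 0.0904] [0.38297751 0.30520152] 0.07842639037775474 0.1020047566803038 ang -52.80868907491896 0.08632421867530198 mid [0.38268226 0.30355295]
head 1 1255 [0.69  1.418 0.138] [0.4   0.012 0.1  ] [0.849 2.078 0.16 ]
head -1 473 [ 0.504 -0.199  0.144] [ 0.484 -0.263  0.101] [ 0.686 -0.154  0.16 ]
rim ((386.7421569824219, 303.3901062011719), 59.440467834472656)
side lid 582 ((684.911376953125, -82.6744384765625), (151.38214111328125, 111.31157684326172), 77.32653045654297) 0.05232550930203781
grip 217 [0.3855 0.3169 0.0915] [0.38732627 0.31126101] 0.07916506897905919 0.10123505102451352 ang 128.89184049276292 0.08681752752336228 mid [0.38878808 0.31281787]
head 1 759 [0.593 0.115 0.139] [0.54  0.014 0.1  ] [0.719 0.362 0.16 ]
head -1 1491 [ 0.583 -1.268  0.134] [ 0.4 -1.3  0.1] [ 0.849 -0.15   0.16 ]
rim ((379.0037536621094, 306.5603942871094), 61.4680290222168)
both ((683.3912353515625, -89.25230407714844), (163.98460388183594, 112.14678192138672), 76.77790069580078)
[0.38496633 0.31149362 0.09109499] -55.45097543180356
```

View pics/a.png

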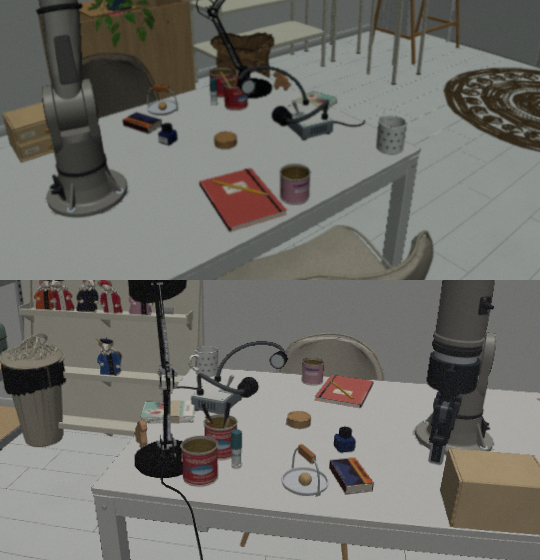

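```bash
python3 - <<'E'
from h import *
print(np.array(ctrl.get_calibration("wrist")["hand_eye"]).round(3))
for cam in ["scene","side"]:
    fr=ctrl.grab_frame(cam); P=pts(cam,None,fr)
    q=P[(P[:,2]>.12)&(P[:,2]<.8)&(P[:,0]>.1)&(P[:,0]<1)&(abs(P[:,1])<.7)]
    k,n=np.unique((q//.1).astype(int),axis=0,return_counts=True)
    print(cam,[(*a.tolist(),int(b)) for a,b in zip(k,n) if b>8])
    q=P[(P[:,2]>.02)&(P[:,2]<.12)&(np.hypot(P[:,0]-.386,P[:,1]-.307)<.2)]
    k,n=np.unique((q//.04).astype(int),axis=0,return_counts=True)
    print(cam,[((a*4).tolist(),int(b)) for a,b in zip(k,n) if b>4])
E
```

```text
[[-0.001 -0.953 -0.302  0.076]
 [ 1.    -0.    -0.001 -0.   ]
 [ 0.001 -0.302  0.953 -0.141]
 [ 0.     0.     0.     1.   ]]
scene [(4, -3, 1, 35), (4, -2, 1, 129), (5, -3, 1, 197), (5, -2, 1, 87), (5, 0, 1, 196), (5, 1, 1, 26), (6, -3, 1, 31), (6, 0, 1, 107), (6, 1, 1, 57), (6, 1, 4, 24), (6, 3, 1, 152), (6, 3, 2, 210), (6, 3, 3, 200), (6, 4, 2, 66), (6, 4, 3, 43), (7, -1, 1, 15), (7, 0, 1, 40), (7, 0, 4, 171), (7, 1, 4, 693), (7, 1, 5, 383), (7, 2, 3, 48), (7, 2, 4, 230), (7, 2, 5, 94), (7, 3, 1, 14), (7, 3, 3, 19), (7, 3, 4, 51), (8, 0, 4, 11), (8, 1, 3, 14), (8, 1, 4, 58), (8, 1, 5, 15)]
scene [([20, 28, 0], 7), ([24, 16, 0], 5), ([24, 20, 0], 37), ([24, 24, 0], 65), ([24, 28, 0], 40), ([28, 16, 0], 6), ([28, 20, 0], 66), ([28, 24, 0], 61), ([28, 28, 0], 31), ([32, 20, 0], 12), ([32, 24, 0], 8), ([32, 28, 0], 9), ([32, 32, 0], 15), ([32, 32, 4], 13), ([36, 24, 0], 14), ([36, 24, 8], 5), ([36, 28, 0], 48), ([36, 28, 8], 78), ([36, 32, 0], 9), ([36, 32, 8], 16), ([40, 24, 0], 14), ([40, 24, 4], 16), ([40, 24, 8], 5), ([40, 28, 0], 7), ([40, 28, 8], 9), ([40, 32, 0], 16), ([52, 20, 
[... 790 characters left out ...]
4, 126), (8, 1, 3, 17), (8, 1, 4, 156), (8, 1, 5, 13), (8, 2, 3, 19), (8, 2, 4, 60), (8, 2, 5, 49)]
side [([20, 28, 0], 9), ([24, 20, 0], 66), ([24, 24, 0], 126), ([24, 28, 0], 138), ([28, 12, 0], 90), ([28, 12, 4], 30), ([28, 20, 0], 128), ([28, 24, 0], 158), ([28, 28, 0], 117), ([32, 20, 0], 33), ([32, 24, 0], 25), ([32, 28, 0], 23), ([32, 32, 0], 42), ([32, 32, 4], 34), ([36, 24, 0], 26), ([36, 28, 0], 88), ([36, 28, 8], 76), ([36, 32, 0], 54), ([36, 32, 8], 102), ([36, 36, 0], 20), ([40, 24, 0], 29), ([40, 24, 4], 25), ([40, 28, 0], 21), ([40, 28, 8], 31), ([40, 32, 0], 37), ([52, 24, 0], 52), ([52, 24, 4], 108), ([52, 24, 8], 68), ([56, 24, 0], 19), ([56, 24, 4], 44), ([56, 24, 8], 33)]
```

```bash
python3 -m handwheel '[[85,-50,-30,-10,-0.02],[40,-100,-60,-20,-0.04],[0,-150,-90,-20,-0.07],[0,-200,-120,-20,-0.07],[0,-244,-143,-20,-0.07],[0,-244,-143,-20,-0.07],[0,-244,-143,-20,-0.07]]'
cat > w.py <<'E'
from h import *
import sys
s=ctrl.get_state(); fr=ctrl.grab_frame("wrist"); cv2.imwrite(sys.argv[1],fr[0])
P=pts("wrist",None,fr,s)
np.savez(sys.argv[1][:-4],P=P)
print("tcp",s["eef_pos"].round(4)); print(R.from_quat(s["tcp_rot"]).as_matrix().round(3)); print(s["joint_positions"].round(2),s["opening"])
E
python3 w.py pics/w1.png; python3 - <<'E'
from h import *
P=np.load("pics/w1.npz")["P"]
g=P[(np.hypot(P[:,0]-.386,P[:,1]-.307)<.05)&(P[:,2]>.08)&(P[:,2]<.11)]
print(len(g),g.min(0),g.max(0),cv2.minAreaRect(g[:,:2].astype(np.float32)*1000))
g=g[g[:,2]>.094]; print(cv2.minAreaRect(g[:,:2].astype(np.float32)*1000), np.median(g[:,2]))
rm=P[(np.hypot(P[:,0]-.386,P[:,1]-.307)<.07)&(P[:,2]>.015)&(P[:,2]<.028)]
print("rim",cv2.minEnclosingCircle(rm[:,:2].astype(np.float32)*1000))
E
```

```text
t: 1.98
eef_pos: [0.3516, 0.3187, 0.2514]
tcp_rot: [0.113, 0.994, 0.0, -0.0]
force: [-0.4, 0.7, -0.4]
opening: -0.001
tcp [0.3516 0.3187 0.2514]
[[-0.975  0.224 -0.001]
 [ 0.224  0.975  0.001]
 [ 0.001  0.001 -1.   ]]
[-0.94  0.14  0.19  1.68 -0.03  1.32  0.6 ] -0.0009456882379562883
741 [0.36281723 0.27310369 0.0800345 ] [0.41228812 0.34102557 0.1000063 ] ((387.75927734375, 307.1418762207031), (13.556164741516113, 82.78339385986328), 36.00419235229492)
((387.8477783203125, 307.20648193359375), (13.098313331604004, 56.99952697753906), 36.53684616088867) 0.0973684081042932
rim ((387.1623229980469, 307.65509033203125), 55.37861633300781)
```

View pics/w1.png

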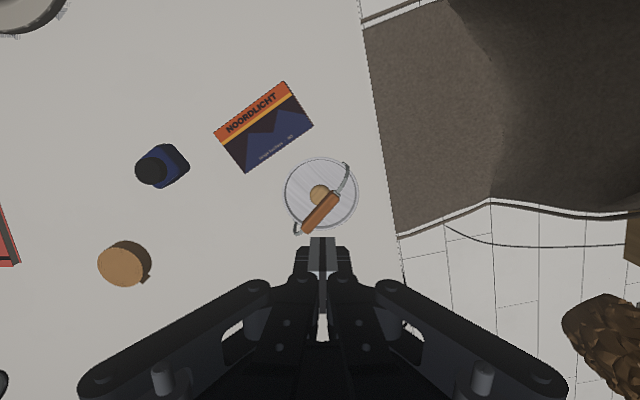

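```bash
python3 -m handwheel '[[0,-33,-45,0,0],[0,-67,-90,0,0],[0,-100,-135,0,0],[0,-135,-180,0,0],[0,-165,-225,0,0],[0,-197,-268,0,0],[0,-225,-308,0,0],[0,-225,-308,0,0],[0,-225,-308,0,0]]'
python3 w.py pics/w2.png; python3 - <<'E'
from h import *
P=np.load("pics/w2.npz")["P"]
near=(abs(P[:,0]-.68)<.11)&(abs(P[:,1]+.09)<.11)
q=P[near&(P[:,2]>.047)&(P[:,2]<.058)]; r=cv2.minAreaRect(q[:,:2].astype(np.float32)*1000); print("lid",len(q),r,np.median(q[:,2]))
t=P[near&(P[:,2]>.075)&(P[:,2]<.115)&(abs(P[:,1]+.085)<.04)]
print("toggle",len(t)); 
for a in np.arange(.075,.115,.008):
    u=t[(t[:,2]>=a)&(t[:,2]<a+.008)]
    if len(u): print(a,len(u),u.mean(0).round(4),u.min(0).round(3),u.max(0).round(3))
h=P[(P[:,2]>.10)&(P[:,2]<.17)&(P[:,0]>.47)&(P[:,0]<.6)]
for sg in (1,-1):
    u=h[sg*(h[:,1]+.055)>.07]
    if len(u): print("head",len(u),u.min(0).round(3),u.max(0).round(3),cv2.minAreaRect(u[:,:2].astype(np.float32)*1000))
for n in ("lamp","switch"):
    print(n,[(m["at"],m["confidence"]) for m in ctrl.boxes_of(n,"wrist")[:2]])
E
```

```text
t: 3.15
eef_pos: [0.5023, -0.03, 0.251]
tcp_rot: [0.111, 0.994, 0.001, -0.0]
force: [0.3, 0.5, 0.6]
opening: 0.001
tcp [ 0.5023 -0.03    0.251 ]
[[-0.975  0.221 -0.001]
 [ 0.221  0.975  0.001]
 [ 0.001  0.001 -1.   ]]
[-0.41  0.22  0.53  1.62 -0.11  1.34  1.48] 0.0013628775396389455
lid 639 ((685.1817626953125, -90.188720703125), (145.69606018066406, 105.14947509765625), 76.79785919189453) 0.051241069638663206
toggle 0
head 3168 [0.539 0.04  0.1  ] [0.6   0.23  0.155] ((583.0551147460938, 134.8699951171875), (184.96282958984375, 50.01874542236328), 77.58965301513672)
head 4388 [ 0.488 -0.259  0.103] [ 0.6   -0.155  0.163] ((531.4938354492188, -212.36427307128906), (75.582275390625, 137.64321899414062), 40.64665603637695)
lamp [([270.8, 258.1], 0.93), ([573.5, 27.8], 0.54)]
switch []
```

View pics/w2.png

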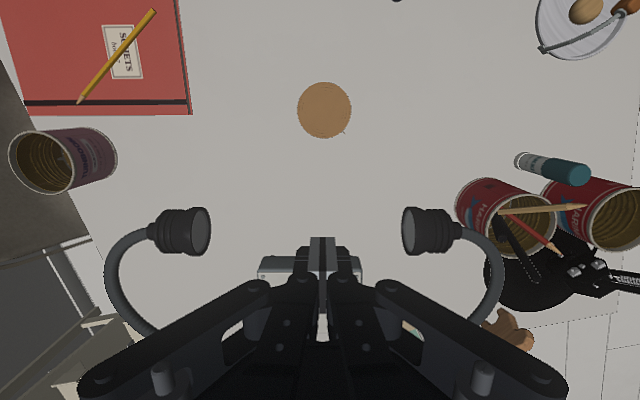

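```bash
python3 - <<'E'
from h import *
P=np.load("pics/w2.npz")["P"]
for yaw in (-13.2,-12.4):
    Rz=R.from_euler("z",yaw,degrees=True); F=np.array([.537,-.055,0])
    L=Rz.inv().apply(P-F)
    k=(abs(L[:,0])<.04)&(abs(L[:,1])>.09)&(abs(L[:,1])<.16)&(L[:,2]>.1)&(L[:,2]<.165)
    for sg in (1,-1):
        u=L[k&(sg*L[:,1]>0)]
        f=u[(abs(u[:,1])<np.percentile(abs(u[:,1]),1)+.012)]
        print(yaw,sg,len(u),"x",np.percentile(u[:,0],[1,99]).round(4),"y",np.percentile(u[:,1],[1,99]).round(4),"z",np.percentile(u[:,2],[1,99]).round(4),"front x",np.percentile(f[:,0],[1,99]).round(4),np.percentile(f[:,2],99).round(4))
        # glass face plane
        fz=u[(abs(u[:,1])<np.percentile(abs(u[:,1]),1)+.004)]; print("  face slope",np.degrees(np.polyfit(fz[:,0],fz[:,1],1)[0]),len(fz))
E
```

```text
-13.2 1 2390 x [-0.0215  0.0243] y [0.1031 0.1586] z [0.107 0.154] front x [-0.0218  0.0253] 0.1544
  face slope 0.32835957171362884 756
-13.2 -1 2543 x [-0.0195  0.0266] y [-0.1575 -0.1066] z [0.1072 0.154 ] front x [-0.0199  0.0272] 0.1544
  face slope 0.6511787707020087 975
-12.4 1 2390 x [-0.02    0.0258] y [0.1032 0.1585] z [0.107 0.154] front x [-0.0203  0.0268] 0.1544
  face slope -0.40208479218687077 759
-12.4 -1 2543 x [-0.0211  0.0251] y [-0.1575 -0.1067] z [0.1072 0.154 ] front x [-0.0214  0.0257] 0.1544
  face slope -0.029847998890599664 984
```

```bash
python3 -m handwheel '[[0,-50,-10,20,0],[0,-97,-19,50,0],[0,-97,-19,95,0],[0,-97,-19,135,0],[0,-97,-19,154,0],[0,-97,-19,154,0],[0,-97,-19,154,0]]' && python3 - <<'E'
from h import *
s=ctrl.get_state();d=s["eef_pos"]-[.6853,-.0903,0];print(R.from_euler("z",12.7,degrees=True).apply(d).round(4),R.from_quat(s["tcp_rot"]).as_matrix()[:,0].round(3),s["joint_positions"].round(2))
E
```

```text
t: 4.18
eef_pos: [0.5936, -0.0717, 0.0985]
tcp_rot: [0.112, 0.994, 0.0, 0.001]
force: [0.6, -1.0, -0.7]
opening: 0.0
[-0.0935 -0.002   0.0985] [-0.975  0.222 -0.002] [-0.26  0.54  0.51  1.58 -0.29  1.09  1.67]
```

```bash
python3 -m handwheel '[[0,-15,2,0,0],[0,-27,2,0,0],[0,-37,2,0,0],[0,-47,2,0,0],[0,-57,2,0,0],[0,-60,2,0,0],[0,-60,2,0,0]]'; python3 -m handwheel '[[0,30,0,0,0],[0,70,0,0,0],[0,100,0,0,0],[0,100,0,0,0]]'; python3 - <<'E'
from h import *
from h import *
out=[]
Ri=R.from_euler("z",12.7,degrees=True)
for cam in ["scene","side"]:
    fr=ctrl.grab_frame(cam); P=Ri.apply(pts(cam,None,fr)-[.6853,-.0903,0])
    t=P[(abs(P[:,0]+.028)<.04)&(abs(P[:,1])<.02)&(P[:,2]>.08)&(P[:,2]<.115)]
    print(cam,len(t),t.mean(0).round(4))
    m=ctrl.boxes_of("switch",cam); print([(x["at"],x["confidence"]) for x in m[:2]])
    c=[int(v) for v in ((350,205) if cam=="scene" else (295,197))]
    out.append(cv2.resize(fr[0][c[1]-60:c[1]+60,c[0]-80:c[0]+80],None,fx=4,fy=4)[:290])
cv2.imwrite("pics/sw.png",np.vstack(out))
E
```

```text
t: 5.05
eef_pos: [0.6511, -0.0841, 0.0965]
tcp_rot: [0.113, 0.994, -0.0, -0.001]
force: [0.3, 0.7, 0.0]
opening: 0.002
t: 5.55
eef_pos: [0.551, -0.0607, 0.0966]
tcp_rot: [0.113, 0.994, 0.001, -0.002]
force: [0.1, 0.0, 0.4]
opening: 0.002
scene 35 [-0.0166 -0.0033  0.0938]
[([362.0, 204.3], 0.54), ([286.3, 241.5], 0.48)]
side 39 [-0.0148  0.0055  0.0934]
[([280.7, 195.1], 0.59)]
```

View pics/sw.png

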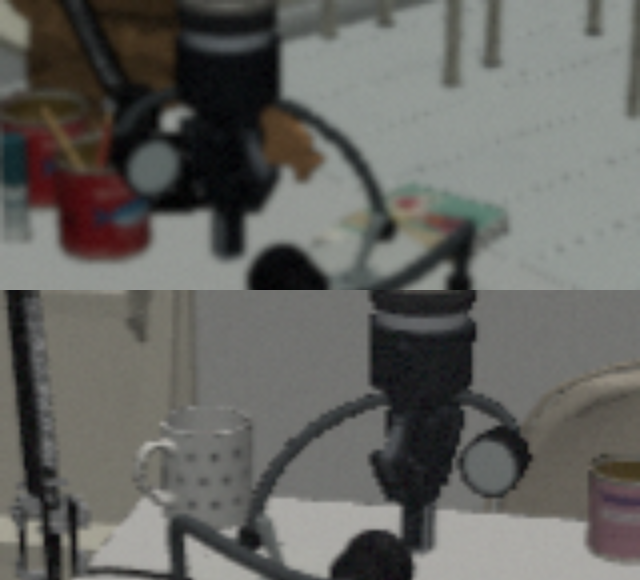

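```bash
python3 -m handwheel '[[0,10,0,-55,0],[0,30,10,-110,0],[0,55,45,-150,0],[0,85,90,-150,0.1],[20,120,138,-150,0.25],[45,155,185,-150,0.4],[45,185,235,-150,0.55],[45,215,280,-150,0.7],[45,241,323,-150,0.714],[45,241,323,-150,0.714]]'; python3 -m handwheel '[[45,0,0,20,0],[45,0,0,20,0],[45,0,0,20,0]]'
python3 w.py pics/w3.png; cat > g.py <<'E'
from h import *
s=ctrl.get_state(); P=np.load("pics/w3.npz")["P"]
for lo in (.08,.09,.094):
    g=P[(np.hypot(P[:,0]-.386,P[:,1]-.307)<.05)&(P[:,2]>lo)&(P[:,2]<.11)]
    r=cv2.minAreaRect(g[:,:2].astype(np.float32)*1000); print(len(g),r,np.median(g[:,2]))
M=R.from_quat(s["tcp_rot"]).as_matrix(); print("tool shift mm",(M.T@(np.array([r[0][0]/1000,r[0][1]/1000,.088])-s["eef_pos"])*1000).round(1),"minus 18.7 in z; toolx ang",np.degrees(np.arctan2(M[1,0],M[0,0])))
rm=P[(np.hypot(P[:,0]-.386,P[:,1]-.307)<.07)&(P[:,2]>.012)&(P[:,2]<.03)]; print("rim",cv2.minEnclosingCircle(rm[:,:2].astype(np.float32)*1000))
E
python3 g.py
```

```text
t: 7.0
eef_pos: [0.3892, 0.3129, 0.2469]
tcp_rot: [0.448, 0.894, 0.001, -0.001]
force: [0.9, -0.8, -0.3]
opening: 0.529
t: 7.38
eef_pos: [0.3926, 0.3066, 0.2279]
tcp_rot: [0.454, 0.891, 0.0, 0.0]
force: [-0.1, -0.3, -0.0]
opening: 0.526
tcp [0.3926 0.3066 0.2279]
[[-0.589  0.808  0.001]
 [ 0.808  0.589  0.   ]
 [-0.     0.001 -1.   ]]
[-1.02  0.21  0.38  1.67 -0.08  1.28  0.01] 0.5256367718773516
805 ((387.6953430175781, 307.1629333496094), (12.197586059570312, 83.41515350341797), 36.07182312011719) 0.09711540326924642
709 ((388.1593017578125, 306.50177001953125), (12.179657936096191, 60.41562271118164), 36.12202453613281) 0.09726819697364117
676 ((387.681396484375, 307.15118408203125), (12.175782203674316, 56.285888671875), 36.132869720458984) 0.09733991455375336
tool shift mm [  3.1  -3.9 140.1] minus 18.7 in z; toolx ang 126.0783175878273
rim ((386.4963684082031, 307.2472839355469), 55.11890411376953)
```

View pics/w3.png

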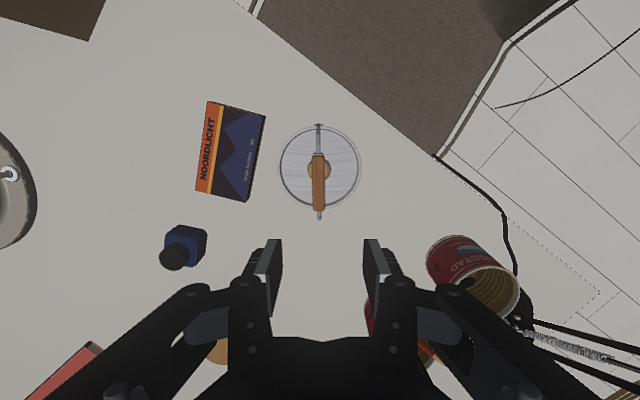

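```bash
python3 -m handwheel '[[45,3,-4,30,0],[45,3,-4,70,0],[45,3,-4,105,0],[45,3,-4,130,0],[40,3,-4,150,0],[30,3,-4,159,0],[24,3,-4,159,0],[24,3,-4,159,0]]' 60; python3 g.py; python3 w.py pics/w4.png
```

```text
t: 8.43
eef_pos: [0.3874, 0.3078, 0.0694]
tcp_rot: [0.453, 0.892, 0.001, 0.0]
force: [-0.9, -0.6, 0.4]
opening: 0.283
805 ((387.6953430175781, 307.1629333496094), (12.197586059570312, 83.41515350341797), 36.07182312011719) 0.09711540326924642
709 ((388.1593017578125, 306.50177001953125), (12.179657936096191, 60.41562271118164), 36.12202453613281) 0.09726819697364117
676 ((387.681396484375, 307.15118408203125), (12.175782203674316, 56.285888671875), 36.132869720458984) 0.09733991455375336
tool shift mm [ -0.7  -0.1 -18.6] minus 18.7 in z; toolx ang 126.15454017192758
rim ((386.4963684082031, 307.2472839355469), 55.11890411376953)
tcp [0.3874 0.3078 0.0694]
[[-0.59   0.807  0.002]
 [ 0.807  0.59   0.002]
 [ 0.     0.002 -1.   ]]
[-0.99  0.37  0.35  1.89 -0.16  0.91  0.07] 0.2832097600124973
```

View pics/w4.png

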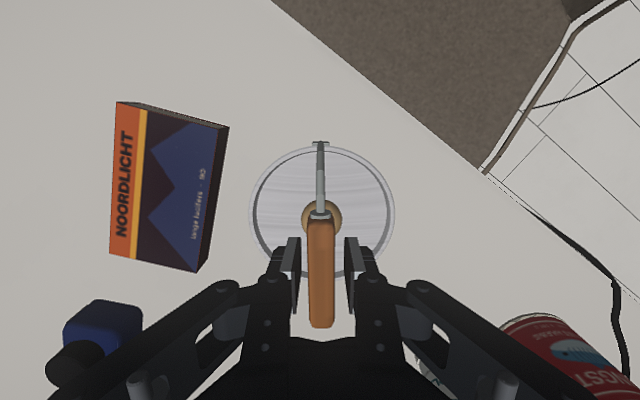

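```bash
python3 -m handwheel '[[19,0,0,0,0],[17,0,0,0,0],[15,0,0,0,0],[14,0,0,0,0],[13,0,0,0,0],[12,0,0,0,0],[8,0,0,0,0],[5,0,0,0,0],[5,0,0,0,0],[5,0,0,0,0]]' 60; python3 -m handwheel '[[5,0,0,-1,0],[5,0,0,-3,0],[5,0,0,-6,0],[5,0,0,-10,0],[5,0,0,-15,0],[5,0,0,-21,0],[5,0,0,-27,0],[5,0,0,-33,0],[5,0,0,-38,0],[5,0,0,-42,0]]'
cat > b.py <<'E'
from h import *
# ball/dish check from all three cameras, in dish (grasp) coordinates
s=ctrl.get_state(); M=R.from_quat(s["tcp_rot"]); G=s["eef_pos"]+M.apply([0,0,ctrl.grip_depth])
ax=M.as_matrix()
f=R.from_euler("z",12.7,degrees=True).apply(G-[.539,-.0573,.196]) 
print("t",s["t"].round(2),"grip pt",G.round(4),"rel focus(+66) lamp axes mm",(f*1000).round(1),"tilt deg",np.degrees(np.arccos(-ax[2,2])).round(2),"toolx vs lamp x deg",(np.degrees(np.arctan2(ax[1,0],ax[0,0]))+12.7).round(1),"open mm",s["opening"]*85.4,"F",s["force"].round(1),"J",s["joint_positions"].round(2))
for cam in ("wrist","scene","side"):
    fr=ctrl.grab_frame(cam)
    for m in ctrl.masks_of("ball",cam)[:2]:
        P=pts(cam,m["pixels"],fr,s)
        P=P[np.linalg.norm(P-(G-[0,0,.066]),axis=1)<.045] if len(P) else P
        if len(P)<15: continue
        from scipy.optimize import least_squares
        r=least_squares(lambda c:np.linalg.norm(P-c,axis=1)-.015,P.mean(0)+[0,0,-.005],loss="soft_l1",f_scale=.001)
        d=M.inv().apply(r.x-G)*1000
        print(cam,round(m["confidence"],2),len(P),"ball in tool axes mm rel grip",d.round(1),"rms",np.sqrt(np.median(r.fun**2)).round(4))
E
python3 b.py
```

```text
t: 9.72
eef_pos: [0.3869, 0.3074, 0.0685]
tcp_rot: [0.453, 0.892, 0.0, 0.0]
force: [0.7, 1.5, 2.5]
opening: 0.14
t: 10.98
eef_pos: [0.3866, 0.3072, 0.1107]
tcp_rot: [0.453, 0.892, 0.0, 0.0]
force: [-0.6, 0.4, -2.2]
opening: 0.14Traceback (most recent call last):
  File "b.py", line 6, in <module>
    print("t",s["t"].round(2),"grip pt",G.round(4),"rel focus(+66) lamp axes mm",(f*1000).round(1),"tilt deg",np.degrees(np.arccos(-ax[2,2])).round(2),"toolx vs lamp x deg",(np.degrees(np.arctan2(ax[1,0],ax[0,0]))+12.7).round(1),"open mm",s["opening"]*85.4,"F",s["force"].round(1),"J",s["joint_positions"].round(2))
              ^^^^^^^^^^^^
AttributeError: 'float' object has no attribute 'round'
```

```bash
sed -i 's/s\["t"\].round(2)/round(float(s["t"]),2)/' b.py; python3 -m handwheel '[[5,0,0,-3,0],[5,0,0,-5,0],[5,0,0,-6,0],[5,0,0,-6,0],[5,0,0,-6,0],[5,0,0,-6,0]]'; python3 b.py;  python3 w.py pics/w5.png
```

```text
t: 11.72
eef_pos: [0.3865, 0.3071, 0.1162]
tcp_rot: [0.453, 0.892, -0.0, -0.0]
force: [1.0, -0.1, -1.4]
opening: 0.14
t 11.72 grip pt [0.3865 0.3071 0.1349] rel focus(+66) lamp axes mm [-228.9  322.   -61.1] tilt deg 0.01 toolx vs lamp x deg 138.9 open mm 11.976364147643606 F [ 1.  -0.1 -1.4] J [-1.    0.31  0.37  1.84 -0.13  1.02  0.05]
wrist 0.65 432 ball in tool axes mm rel grip [-1.5  0.8 66.6] rms 0.0002
scene 0.5 60 ball in tool axes mm rel grip [-0.3 -2.  63.9] rms 0.0015
tcp [0.3866 0.3071 0.1163]
[[-0.59   0.807  0.   ]
 [ 0.807  0.59   0.   ]
 [-0.     0.    -1.   ]]
[-1.    0.31  0.37  1.84 -0.13  1.02  0.05] 0.14061483770474864
```

View pics/w5.png

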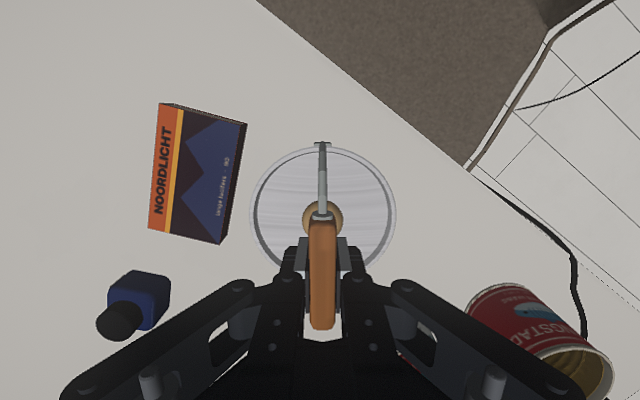

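```bash
python3 -m handwheel '[[5,0,0,-2,-0.02],[5,0,0,-6,-0.07],[5,0,0,-12,-0.15],[5,0,0,-20,-0.25],[5,0,0,-29,-0.36],[5,0,0,-38,-0.47],[5,0,0,-47,-0.57],[5,0,0,-54,-0.65],[5,0,0,-59,-0.7],[5,0,0,-61,-0.717]]' ; python3 -m handwheel '[[5,0,0,0,0],[5,0,0,0,0],[5,0,0,0,0]]'; python3 b.py
```

```text
t: 13.32
eef_pos: [0.3868, 0.3073, 0.1777]
tcp_rot: [0.111, 0.994, 0.0, 0.0]
force: [-0.0, -0.1, -2.1]
opening: 0.139
t: 13.7
eef_pos: [0.3864, 0.3071, 0.1771]
tcp_rot: [0.111, 0.994, -0.0, -0.0]
force: [0.3, -0.4, -1.1]
opening: 0.145
t 13.7 grip pt [0.3864 0.3071 0.1958] rel focus(+66) lamp axes mm [-2.290e+02  3.219e+02 -2.000e-01] tilt deg 0.03 toolx vs lamp x deg 179.9 open mm 12.407070543752006 F [ 0.3 -0.4 -1.1] J [-0.92  0.24  0.26  1.76 -0.07  1.16  0.7 ]
wrist 0.66 395 ball in tool axes mm rel grip [-1.5 -0.4 66.5] rms 0.0002
side 0.69 121 ball in tool axes mm rel grip [-0.   1.3 65. ] rms 0.0009
```

```bash
python3 -m handwheel '[[5,-0.5,-1.9,0,0],[5,-1.5,-5.8,0,0],[5,-3.1,-11.6,0,0],[5,-5.1,-19.3,0,0],[5,-7.7,-29,0,0],[5,-10.7,-40.6,0,0],[5,-13.8,-52.2,0,0],[5,-16.8,-63.8,0,0],[5,-19.9,-75.4,0,0],[5,-23,-87,0,0]]' ; python3 -m handwheel '[[5,-3.1,-11.6,0,0],[5,-6.1,-23.2,0,0],[5,-9.2,-34.8,0,0],[5,-12.2,-46.4,0,0],[5,-15.3,-58,0,0],[5,-18.4,-69.6,0,0],[5,-21.4,-81.2,0,0],[5,-24.5,-92.8,0,0],[5,-27.5,-104.4,0,0],[5,-30.6,-116,0,0]]'; python3 -m handwheel '[[5,-3.1,-11.6,0,0],[5,-6.1,-23.2,0,0],[5,-9.2,-34.8,0,0],[5,-12.2,-46.4,0,0],[5,-15.3,-58,0,0],[5,-18.4,-69.6,0,0],[5,-21.2,-80.3,0,0],[5,-23.7,-89.9,0,0],[5,-26,-98.6,0,0],[5,-27.8,-105.4,0,0]]'; python3 b.py
```

```text
t: 15.25
eef_pos: [0.3898, 0.2164, 0.1773]
tcp_rot: [0.111, 0.994, 0.0, 0.0]
force: [-0.1, -0.2, -2.1]
opening: 0.141
t: 16.5
eef_pos: [0.394, 0.0965, 0.1773]
tcp_rot: [0.111, 0.994, 0.0, 0.0]
force: [0.5, -0.2, -1.6]
opening: 0.14
t: 17.75
eef_pos: [0.3979, -0.0121, 0.1773]
tcp_rot: [0.111, 0.994, 0.0, 0.0]
force: [-0.2, 0.1, -2.0]
opening: 0.142
t 17.75 grip pt [ 0.3979 -0.0121  0.196 ] rel focus(+66) lamp axes mm [-147.6   13.     0. ] tilt deg 0.01 toolx vs lamp x deg 179.9 open mm 12.167486463153551 F [-0.2  0.1 -2. ] J [-0.54  0.03  0.54  1.99 -0.02  1.12  1.36]
wrist 0.6 461 ball in tool axes mm rel grip [-1.6 -0.5 66.5] rms 0.0002
scene 0.49 72 ball in tool axes mm rel grip [-0.7 -2.6 64.7] rms 0.0013
side 0.47 98 ball in tool axes mm rel grip [-0.   1.4 65.3] rms 0.0013
```

```bash
python3 -m handwheel '[[5,-2,-1,0,0],[5,-6,-3,0,0],[5,-12,-5,0,0],[5,-20,-8,0,0],[5,-30,-10,0,0],[5,-41,-12,0,0],[5,-52,-13,0,0],[5,-63,-13,0,0],[5,-74,-13,0,0],[5,-85,-13,0,0]]' ; python3 -m handwheel '[[5,-11,0,0,0],[5,-22,0,0,0],[5,-32,0,0,0],[5,-41,0,0,0],[5,-48,0,0,0],[5,-53,0,0,0],[5,-57,0,0,0],[5,-60,0,0,0],[5,-62,0,0,0],[5,-62,0,0,0]]'; python3 b.py; python3 w.py pics/w6.png; python3 - <<'E'
from h import *
P=np.load("pics/w6.npz")["P"]
F=np.array([.539,-.0573,0]); L=R.from_euler("z",12.7,degrees=True).apply(P-F)
for sg in (1,-1):
    u=L[(abs(L[:,0])<.04)&(sg*L[:,1]>.09)&(sg*L[:,1]<.16)&(L[:,2]>.1)&(L[:,2]<.165)]
    print(sg,len(u),*[np.percentile(u[:,i],[1,99]).round(4) for i in range(3)])
E
```

```text
t: 19.3
eef_pos: [0.4786, -0.0431, 0.1772]
tcp_rot: [0.111, 0.994, -0.0, -0.0]
force: [0.4, -0.1, -2.1]
opening: 0.137
t: 20.55
eef_pos: [0.5383, -0.0567, 0.1773]
tcp_rot: [0.111, 0.994, 0.0, 0.0]
force: [-0.4, -0.6, -1.5]
opening: 0.147
t 20.55 grip pt [ 0.5383 -0.0567  0.196 ] rel focus(+66) lamp axes mm [-0.8  0.4  0. ] tilt deg 0.0 toolx vs lamp x deg 179.9 open mm 12.524027222919385 F [-0.4 -0.6 -1.5] J [-0.37  0.36  0.58  1.64 -0.21  1.2   1.61]
wrist 0.83 451 ball in tool axes mm rel grip [-1.6 -0.4 66.5] rms 0.0002
scene 0.42 80 ball in tool axes mm rel grip [-1.2 -2.5 64.6] rms 0.0014
tcp [ 0.5382 -0.0567  0.1773]
[[-0.975  0.221 -0.   ]
 [ 0.221  0.975  0.   ]
 [ 0.     0.    -1.   ]]
[-0.37  0.36  0.58  1.64 -0.21  1.2   1.61] 0.14148981663184357
1 5358 [-0.0229  0.0233] [0.1043 0.1582] [0.1069 0.1539]
-1 5285 [-0.0229  0.0233] [-0.1581 -0.105 ] [0.107 0.154]
```

View pics/w6.png

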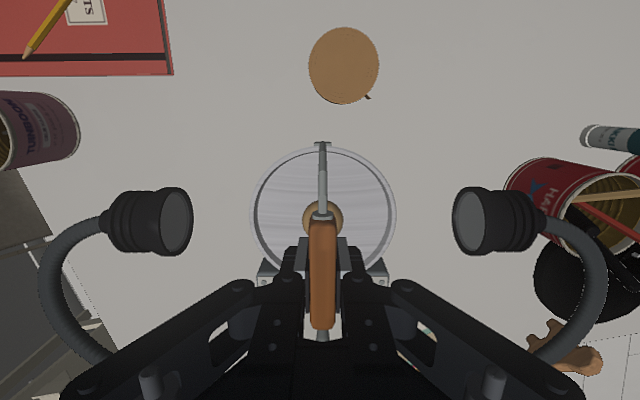

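```bash
for i in 1; do python3 -m handwheel '[[5,0,0,0,0],[5,0,0,0,0],[5,0,0,0,0],[5,0,0,0,0],[5,0,0,0,0],[5,0,0,0,0],[5,0,0,0,0],[5,0,0,0,0],[5,0,0,0,0],[5,0,0,0,0]]'; python3 -m handwheel '[[5,0,0,0,0],[5,0,0,0,0],[5,0,0,0,0],[5,0,0,0,0],[5,0,0,0,0],[5,0,0,0,0],[5,0,0,0,0],[5,0,0,0,0],[5,0,0,0,0],[5,0,0,0,0]]';python3 -m handwheel '[[5,0,0,0,0],[5,0,0,0,0],[5,0,0,0,0],[5,0,0,0,0],[5,0,0,0,0],[5,0,0,0,0],[5,0,0,0,0],[5,0,0,0,0],[5,0,0,0,0],[5,0,0,0,0]]'; python3 -m handwheel '[[5,0,0,0,0],[5,0,0,0,0],[5,0,0,0,0],[5,0,0,0,0],[5,0,0,0,0],[5,0,0,0,0],[5,0,0,0,0],[5,0,0,0,0],[5,0,0,0,0],[5,0,0,0,0]]'; done
python3 -m handwheel '[[5,0,0,0,0.01],[5,0,0,0,0.03],[5,0,0,0,0.06],[5,0,0,0,0.1],[5,0,0,0,0.15],[5,0,0,0,0.21],[5,0,0,0,0.27],[5,0,0,0,0.33],[5,0,0,0,0.39],[5,0,0,0,0.45]]'; python3 -m handwheel '[[5,0,0,0,0.06],[5,0,0,0,0.12],[5,0,0,0,0.18],[5,0,0,0,0.24],[5,0,0,0,0.3],[5,0,0,0,0.36],[5,0,0,0,0.42],[5,0,0,0,0.48],[5,0,0,0,0.54],[5,0,0,0,0.6]]'; python3 -m handwheel '[[5,0,0,0,0.06],[5,0,0,0,0.12],[5,0,0,0,0.18],[5,0,0,0,0.24],[5,0,0,0,0.3],[5,0,0,0,0.36],[5,0,0,0,0.42],[5,0,0,0,0.47],[5,0,0,0,0.5],[5,0,0,0,0.521]]'; python3 -m handwheel '[[5,0,0,0,0],[5,0,0,0,0],[5,0,0,0,0],[5,0,0,0,0],[5,0,0,0,0],[5,0,0,0,0],[5,0,0,0,0],[5,0,0,0,0],[5,0,0,0,0],[5,0,0,0,0]]'; python3 b.py; python3 w.py pics/w7.png
```

```text
t: 22.15
eef_pos: [0.5383, -0.0567, 0.1773]
tcp_rot: [0.111, 0.994, 0.0, 0.0]
force: [0.1, -0.3, -1.5]
opening: 0.142
t: 23.4
eef_pos: [0.5383, -0.0567, 0.1773]
tcp_rot: [0.111, 0.994, 0.0, 0.0]
force: [0.6, 0.0, -0.7]
opening: 0.148
t: 24.65
eef_pos: [0.5383, -0.0568, 0.1773]
tcp_rot: [0.111, 0.994, -0.0, 0.0]
force: [0.2, 0.0, -1.8]
opening: 0.143
t: 25.9
eef_pos: [0.5383, -0.0567, 0.1773]
tcp_rot: [0.111, 0.994, 0.0, 0.0]
force: [-0.5, 0.7, -1.5]
opening: 0.142
t: 27.15
eef_pos: [0.5383, -0.0567, 0.1773]
tcp_rot: [0.332, 0.943, -0.0, 0.0]
force: [-0.3, 0.7, -1.3]
opening: 0.139
t: 28.4
eef_pos: [0.5383, -0.0566, 0.1773]
tcp_rot: [0.596, 0.803, 0.0, -0.0]
force: [-0.5, 0.4, -2.4]
opening: 0.142
t: 29.65
eef_pos: [0.5383, -0.0566, 0.1773]
tcp_rot: [0.782, 0.624, 0.0, -0.0]
force: [-0.3, 0.4, -2.0]
opening: 0.142
t: 30.9
eef_pos: [0.5383, -0.0567, 0.1773]
tcp_rot: [0.781, 0.624, -0.0, -0.0]
force: [1.1, 0.5, -1.8]
opening: 0.143
t 30.9 grip pt [ 0.5383 -0.0567  0.196 ] rel focus(+66) lamp axes mm [-0.8  0.4 -0. ] tilt deg 0.0 toolx vs lamp x deg 89.9 open mm 12.200927701199864 F [ 1.1  0.5 -1.8] J [-0.6   0.44  0.92  1.65 -0.37  1.24  0.18]
wrist 0.81 448 ball in tool axes mm rel grip [-0.6  1.5 66.6] rms 0.0002
scene 0.46 59 ball in tool axes mm rel grip [-2.2  0.5 65.9] rms 0.0019
side 0.63 90 ball in tool axes mm rel grip [ 1.2  0.2 64.9] rms 0.0011
tcp [ 0.5383 -0.0567  0.1773]
[[ 0.221  0.975  0.   ]
 [ 0.975 -0.221  0.   ]
 [ 0.     0.    -1.   ]]
[-0.6   0.44  0.92  1.65 -0.37  1.24  0.18] 0.13861706254229775
```

View pics/w7.png

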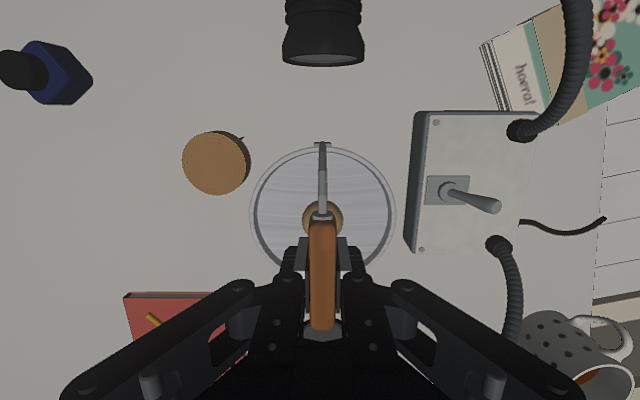

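```bash
python3 -c "
from workcell import ctrl
print(ctrl.sign_off())"
```

```text
the job is handed in; nothing more can be done
None
```

The job is done and handed in at about 31 s of the 72 s allowed; the interface gave no verdict.

1. **Switch:** I pushed the toggle with the shut fingers. Both fixed cameras and the last wrist picture show it leaning away from the robot, so it is on.
2. **First hold:** I gripped the dish at 60 N, lifted it and carried it between the heads from the front. I held it there for about 5 s with the grip in line with the box.
3. **Quarter turn:** I turned the dish 90° on the spot, so the grip now runs from head to head, and held it still for over 1 s before handing in.

- **Last checks:** The grip was within 1 mm of its target and about 0.1° off the head-to-head line. The tilt of the tool read 0.0°, and the force on the tool never went above about 3 N in the readings at the end of each move.
- **Ball:** At every check the wrist camera put it 1 to 2 mm from the dish's axis. The scene and side cameras differed from that by up to 3 mm, which I put down to their coarser view.
- **Not checked:** I did not measure the glue stick, pink tin and tape roll again at the end. The arm went nowhere near them, and nothing in the pictures suggested they had moved.

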